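# Make up two medication kits

## Task

Make up the two kits from the stock standing between the trays: the blue tray gets the white tablet bottle and one amber vial, the red tray gets the paper dose cup and the other amber vial. Stand one thing upright on the white spot of each compartment, in either compartment of its tray, and let go. Never tip the open vials, and leave the amber jar, the stapler and the blue marker where they are.

Things in the scene. Friction and masses are not known exactly. Their poses are not given: they have to be found in the camera images.
- tray_blue: blue kit tray: blue plastic kit tray fixed to the worktop, 80 x 160 mm, lip 10 mm high over the worktop, walls 4 mm. Its floor lies 3 mm over the worktop. A low divider splits it into two open compartments (each about 72 x 74 mm inside, with a white 38 mm spot in the middle) whose centres lie 39 mm either side of the tray's centre along its own y axis. Origin: centre of its underside, z = 0; y along its 160 mm length, x across, z up
- tray_red: red kit tray: red plastic kit tray fixed to the worktop, 80 x 160 mm, lip 10 mm high over the worktop, walls 4 mm. Its floor lies 3 mm over the worktop. A low divider splits it into two open compartments (each about 72 x 74 mm inside, with a white 38 mm spot in the middle) whose centres lie 39 mm either side of the tray's centre along its own y axis. Origin: centre of its underside, z = 0; y along its 160 mm length, x across, z up
- tablet_bottle_mid (a point): white round tablet bottle with a green screw cap (fixed shut) and a green band round its label, 76 mm tall; body 42 mm across up to 52 mm, cap 33 mm across from 58 to 76 mm; standing upright on the worktop, rigid, about 60 g. This point: its centre, 38 mm above its base; z up
- vial_a_mid (a point): open amber vial part filled with pale tablets, 35 mm across, 82 mm tall, standing upright on the worktop; rigid, about 45 g, grasp round the body. It is one of two alike, either serves. This point: its centre, 41 mm above its base; z up along the vial
- vial_b_mid (a point): open amber vial part filled with pale tablets, 35 mm across, 82 mm tall, standing upright on the worktop; rigid, about 45 g, grasp round the body. It is one of two alike, either serves. This point: its centre, 41 mm above its base; z up along the vial
- paper_cup_mid (a point): cream pleated paper dose cup, open at the top, 37 mm across at the rim, 26 mm at the base, 29 mm tall, about 12 g, standing on the worktop; it does not give when pinched across the outside near the rim. This point: its centre, 14.5 mm above its base; z up
- salve_jar: bystander: wide amber jar with a white lid, 68 mm across, 92 mm tall, loose. Origin: centre of its base
- desk_stapler: bystander: beige stapler, 40 x 168 x 71 mm, loose. Origin: centre of its base; y along its length
- blue_marker: bystander: blue marker pen lying down, 14 x 138 x 16 mm, loose. Origin: centre of its underside; y along its length
There are look-alikes about, which are no part of the job. What is shaped like the part that bears vial_a_mid but black, grey or purple is not meant.

How it is judged:
By the outcome, as a careful person would: the job done as asked, in the order asked, and still so for the second after the job is handed in, with the robot touching nothing.
It also fails if it takes over 104 s, if anything falls off the work surface, if the arm or the gripper's body presses on something with over 40 N, if the wrist force passes 120 N, or if a joint passes its speed limit or range.

## Robot

A 6-joint arm with a two-finger parallel gripper is mounted at the origin on a cart in front of the work surface, level with it; the furniture and walls round the work are solid. World frame = base frame: x ahead of the robot, y to its left, z up, the work surface at z = 0. Lengths are in m, angles in rad, forces in N, time in s.
With the tool pointing down it reaches from about 0.35 to 0.975 m from the base axis. Payload 4.9 kg.
Tool frame: the origin (TCP) lies midway between the tips of the shut fingers; the grasp point (between the pads) lies 19 mm behind it; z points along the fingers, y is the line along which they close (so a half turn about z gives the same grasp; the last joint's range is limited). The gripper opens to 85 mm and grips with 20 to 120 N. Pads are 22 mm wide; open, the fingers measure 114 mm over their backs; the gripper's body (76 mm by 85 mm) begins 54 mm behind the grasp point. The pads swing forward as they close: fully open they stand 13 mm farther back than shut.
Start: joints at [1.022, 0.053, 1.613, -0, 1.476, -0.119], TCP at [0.26, 0.568, 0.231] pointing down, gripper open.
Joint ranges: [-3.01, 3.01], [-1.01, 2.22], [0.06, 2.58], [-1.02, 4.17], [0.09, 2.62], [-3.14, 3.14]. Speed limits (rad/s): [2.57, 2.57, 3.14, 3.14, 3.14, 3.14].

## Interface

Orientations are given as a unit quaternion [w, x, y, z].
In Python, from plant import * gives the robot as it stands.
- The arm moves only by the tool jog_arm, never from a script. Its argument "targets" is a list of rows, each a list of 3 entries, a list of its own where there are three numbers: the shift along the tool's x, y, z in units of 25 mm (1.0 is 25 mm), then the turn, a rotation vector about the tool's x, y, z in units of 8 degrees (1.0 is 8 degrees), then the opening in per cent of the stroke, from 0 (shut) to 100 (fully open). A call has 1 to 8 rows; each row is the pose to reach, as a shift and turn from the pose commanded when the call began, along the tool's axes at that moment; what a row does not reach only later rows make up. A row lasts 1/8 s, in which the tool goes at most 62.5 mm and 10.7 degrees, less where a joint would pass 70% of its speed; a pose out of reach is approached as far as the arm can. A call with a gripper value outside its range is refused whole. The fingers move at their own pace and stop on an object; the grip force is fixed at half the most. Time passes only in rows, so rows that repeat a pose let the fingers close. It gives the time, the measured TCP pose, the force, the opening and the grip force at its end, in the units of the state.
- state(): the state, without advancing time (a new reading comes with each control period).
- grab_frame(name): name is "scene" or "side" or "wrist"; returns (picture, depth): 400x640x3 uint8, red, green, blue; 400x640 float32, m along the optical axis (not along the pixel's ray), 0 where there is no reading.
- camera_params(name): a dict with "fovy" (degrees; the focal length in pixels is half the picture's height over the tangent of half this angle, whatever the lens; pixels are square), "cx", "cy" (the principal point, pixels), "rvec" (rotation vector, rad) and "tvec" (3), from world to camera coordinates, as OpenCV has them; the wrist camera has in their place "hand_eye" (4x4, takes a point from camera to tool coordinates, whose origin is the TCP and whose axes are the flange's). Camera axes: x right, y down, z forward; pixel columns grow to the right and rows downward; lengths in m; the calibration is good to about 2 mm. A picture is of the moment at which its call begins: read the wrist's pose just before it. camera_params takes no time and is no camera call.
- job_done(): hands the job in; it is judged then, once.
The state is a dict: "time": time; "joint_pos": joint angles; "joint_vel": joint speeds; "joint_efforts": joint torques, N m; "tool_pos": TCP position; "tool_rot": TCP orientation; "contact_force": force on the tool from outside, world axes, zero at the start; "ft_torque": the same for the moment, N m; "gripper_width": opening from 0.0 (shut) to 1.0 (fully open); "grasp_force": force on a finger pad.
Only numpy, scipy, OpenCV 4.12 (cv2) and the standard library are available. Lean on these libraries where they do the work, as an engineer would, in place of code of your own. Each camera call takes 0.05 s, during which the arm holds its last target. There are 200 camera calls.

## Working session

There is one attempt and no reset: what is moved stays moved. The work goes in short steps, Python scripts to look and compute and a tool call to move; the robot and the scene stay as the last step left them, time stands still between calls to the robot, and variables do not carry over. Pictures are saved under pics/ and viewed, at most 14 in all, crops included, and the job is handed in when it is done.

Besides the shell and the picture viewer there is one more tool, called after "Call:" as name(argument=value, ...) on one line, values as JSON. jog_arm: Moves the arm, as the interface text tells. Its arguments: {"type":"object","properties":{"targets":{"type":"array"}},"required":["targets"]}

```bash
mkdir -p pics
cat > h.py <<'E'
from plant import *
import numpy as np, cv2
from scipy.spatial.transform import Rotation as R
def cloud(n):
    s=state(); p,d=grab_frame(n); c=camera_params(n)
    f=200/np.tan(np.radians(c["fovy"])/2)
    v,u=np.mgrid[:400,:640]
    P=np.stack([(u-c["cx"])/f*d,(v-c["cy"])/f*d,d],-1)
    if "hand_eye" in c:
        H=np.array(c["hand_eye"]); P=P@H[:3,:3].T+H[:3,3]
        q=s["tool_rot"]; P=P@R.from_quat([q[1],q[2],q[3],q[0]]).as_matrix().T+np.array(s["tool_pos"])
    else:
        M=cv2.Rodrigues(np.array(c["rvec"],float))[0]; P=(P-np.ravel(c["tvec"]))@M
    P[d==0]=np.nan
    return p,P
def save(n,p): cv2.imwrite("pics/"+n+".png",p[...,::-1])
E
python3 - <<'E'
from h import *
s=state(); print(s)
for n in("scene","side","wrist"):
    p,P=cloud(n); save(n+"0",p); np.savez("/tmp/"+n,p=p,P=P)
    print(n,camera_params(n))
E
```

```text
{'time': 0.0, 'joint_pos': array([ 1.02200113e+00,  5.33690459e-02,  1.61430399e+00, -1.86297861e-05,
        1.47598977e+00, -1.19006022e-01]), 'joint_vel': array([-4.28377746e-04,  7.28242507e-05,  2.62429335e-04,  1.91398941e-04,
       -5.73545581e-04,  1.51935318e-03]), 'joint_efforts': array([-4.65960093e-04, -3.93679333e+01, -3.70178461e+01, -6.40105850e-05,
        6.89520588e-03,  1.00710889e-05]), 'tool_pos': array([0.26010379, 0.56761773, 0.23004949]), 'tool_rot': array([-3.30465423e-04,  2.13243457e-01,  9.76998545e-01, -9.80946725e-04]), 'contact_force': array([ 0.86143537, -0.05406386, -0.02396111]), 'ft_torque': array([-0.01505735,  0.0002607 , -0.0234101 ]), 'grasp_force': 0.0, 'gripper_width': 1.0010544120851752}
scene {'fovy': 55.42884524379607, 'cx': 315.38846574309684, 'cy': 199.95258068543362, 'rvec': array([ 2.0402778 , -1.17700241,  0.54580701]), 'tvec': array([-0.16507632,  0.39045705,  0.5411553 ])}
side {'fovy': 51.66019820187373, 'cx': 317.45583847907574, 'cy': 201.7691086226382, 'rvec': array([ 0.35653941, -2.67056933,  1.34739408]), 'tvec': array([0.5508131 , 0.05206466, 1.12394733])}
wrist {'fovy': 69.40528514184258, 'cx': 322.0203119425401, 'cy': 200.05208399026844, 'hand_eye': array([[-3.01291797e-04, -9.59174721e-01, -2.82814010e-01,
         7.21509759e-02],
       [ 9.99999874e-01, -4.02232610e-04,  2.98852213e-04,
        -1.11231057e-03],
       [-4.00408505e-04, -2.82813884e-01,  9.59174722e-01,
        -1.42721799e-01],
       [ 0.00000000e+00,  0.00000000e+00,  0.00000000e+00,
         1.00000000e+00]])}
```

View pics/scene0.png

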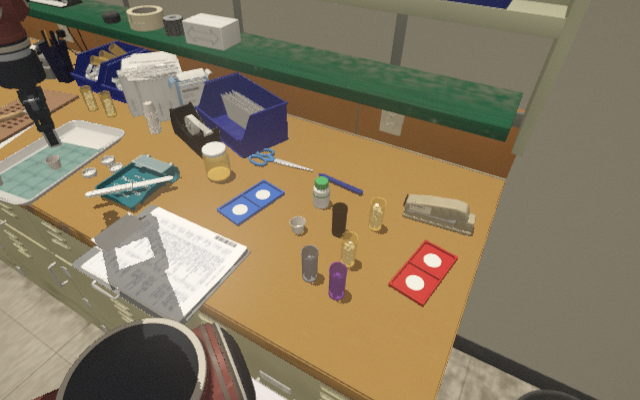

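View pics/side0.png

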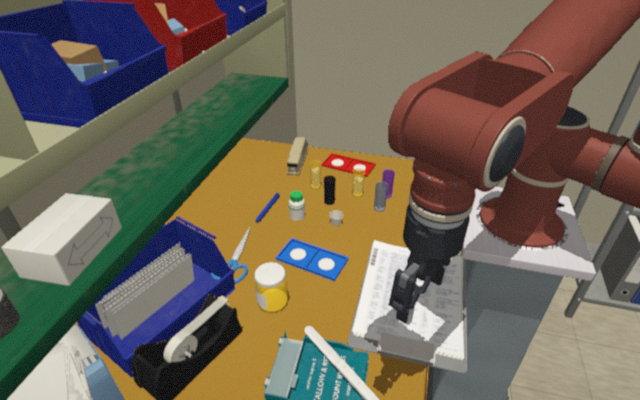

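Scene view: the blue tray is at (252,201) and the red tray at (424,272). Between them are the white/green bottle (321,193), the cup (298,226) and the amber vials (377,214) and (349,249). Candidates I'm leaving out: the black (340,219), grey (310,264) and purple (337,281) vials are the wrong colour. The amber vials at (88,98) and (108,104), the cup at (53,161) and the white bottle at (152,117) are not between the trays. I'll confirm with an enlarged crop and measure.

Run:
```python
from h import *
d=np.load("/tmp/scene.npz"); p,P=d["p"],d["P"]
c=cv2.resize(p[160:310,210:480],None,fx=2.9,fy=2.9,interpolation=cv2.INTER_CUBIC); save("crop",c)
for n in("scene","side"):
    d=np.load(f"/tmp/{n}.npz"); p,P=d["p"],d["P"]
    x,y,z=np.moveaxis(P,-1,0)
    reg=(x>.3)&(x<1.05)&(y>-.6)&(y<.35)&(z>.012)&(z<.12)
    k,l,st,ce=cv2.connectedComponentsWithStats(reg.astype(np.uint8))
    print(n)
    for i in range(1,k):
        if 25<st[i,4]<3000:
            q=P[l==i]; t=q[q[:,2]>np.percentile(q[:,2],60)]
            print(ce[i].round(),st[i,4],q.min(0).round(3),q.max(0).round(3),"c",((q.min(0)+q.max(0))/2).round(3)[:2])
    w=(p.min(-1)>150)&(z<.012)&(z>-.01)&(x>.3)&(x<1)&(y<.35)
    k,l,st,ce=cv2.connectedComponentsWithStats(w.astype(np.uint8))
    for i in range(1,k):
        if 60<st[i,4]<900: print("spot",ce[i].round(),st[i,4],P[l==i].mean(0).round(4))
```

```text
scene
[326. 189.] 568 [0.57  0.057 0.012] [0.694 0.186 0.08 ] c [0.632 0.121]
[441. 210.] 1751 [ 0.65  -0.226  0.012] [ 0.703 -0.059  0.073] c [ 0.676 -0.142]
[377. 212.] 431 [ 0.565 -0.037  0.012] [ 0.602 -0.003  0.086] c [ 0.584 -0.02 ]
[341. 250.] 1501 [ 0.35  -0.045  0.012] [0.541 0.065 0.085] c [0.446 0.01 ]
[297. 222.] 162 [0.464 0.117 0.012] [0.502 0.153 0.033] c [0.483 0.135]
[232. 244.] 202 [0.339 0.195 0.012] [0.369 0.287 0.017] c [0.354 0.241]
[309. 261.] 529 [0.36  0.023 0.012] [0.396 0.057 0.085] c [0.378 0.04 ]
spot [289. 164.] 117 [0.6906 0.2918 0.0061]
spot [262. 194.] 121 [0.5423 0.2804 0.0042]
spot [239. 209.] 142 [0.4668 0.2958 0.004 ]
spot [432. 260.] 190 [ 0.5492 -0.1711  0.0046]
spot [414. 282.] 223 [ 0.4726 -0.1569  0.0045]
side
[297. 154.] 530 [ 0.651 -0.222  0.012] [ 0.699 -0.053  0.074] c [ 0.675 -0.138]
[315. 173.] 268 [ 0.566 -0.037  0.012] [0.599 0.002 0.085] c [ 0.583 -0.018]
[358. 181.] 286 [ 0.435 -0.029  0.012] [0.468 0.01  0.086] c [ 0.452 -0.01 ]
[384. 188.] 532 [ 0.351 -0.045  0.012] [0.395 0.061 0.085] c [0.373 0.008]
[329. 188.] 298 [0.506 0.029 0.013] [0.54  0.069 0.087] c [0.523 0.049]
[296. 204.] 374 [0.572 0.118 0.012] [0.614 0.159 0.079] c [0.593 0.138]
[267. 206.] 114 [0.672 0.06  0.012] [0.693 0.191 0.021] c [0.682 0.126]
[336. 216.] 129 [0.464 0.116 0.012] [0.501 0.155 0.031] c [0.483 0.135]
[375. 256.] 280 [0.334 0.195 0.012] [0.37  0.348 0.019] c [0.352 0.272]
spot [337. 162.] 62 [ 0.5501 -0.1683  0.0049]
spot [240. 247.] 151 [0.691  0.2991 0.0077]
spot [298. 254.] 151 [0.5444 0.2827 0.0048]
spot [326. 264.] 160 [0.4678 0.2983 0.0048]
```

View pics/crop.png

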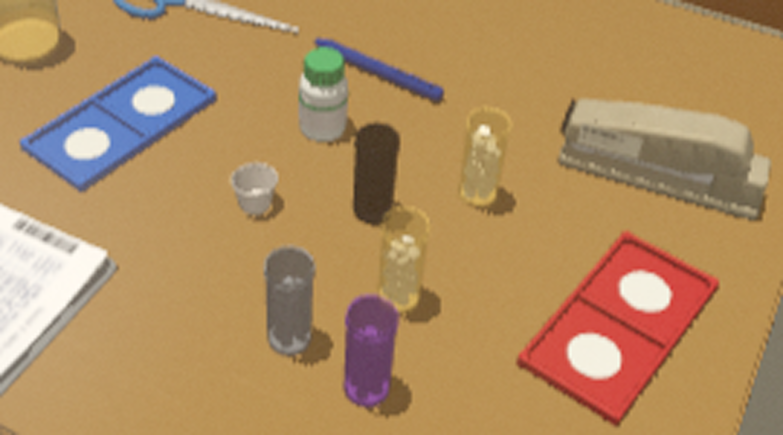

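The crop confirms it: the bottle has a green cap and band, and the two amber vials at crop (485,155) and (402,258) hold pale tablets. The cup is at (255,190), and the decoys are black, grey and purple. Moving above the bottle with the fingers turned to close along world y.

Call:
jog_arm(targets=[[[-19.3,-10.1,0.6],[0,0,-3.1],75],[[-19.3,-10.1,0.6],[0,0,-3.1],75],[[-19.3,-10.1,0.6],[0,0,-3.1],75],[[-19.3,-10.1,0.6],[0,0,-3.1],75],[[-19.3,-10.1,0.6],[0,0,-3.1],75],[[-19.3,-10.1,0.6],[0,0,-3.1],75],[[-19.3,-10.1,0.6],[0,0,-3.1],75],[[-19.3,-10.1,0.6],[0,0,-3.1],75]])

```text
time: 1.15
tool_pos: [0.5637, 0.1758, 0.2174]
tool_rot: [-0.0, -0.001, 1.0, 0.0]
contact_force: [1.1, 0.2, -0.1]
gripper_width: 0.751
grasp_force: 0.0
```

Call:
jog_arm(targets=[[[-1.0,-1.2,0],[0,0,0],75],[[-1.0,-1.2,0],[0,0,0],75],[[-1.0,-1.2,0],[0,0,0],75]])

```text
time: 1.52
tool_pos: [0.5875, 0.148, 0.2173]
tool_rot: [-0.001, -0.002, 1.0, 0.0]
contact_force: [0.4, 0.4, 0.1]
gripper_width: 0.757
grasp_force: 0.0
```

```bash
cat >> h.py <<'E'
def blobs(n,lo=.3,zmin=.012,zmax=.12,mn=60):
    p,P=cloud(n); x,y,z=np.moveaxis(P,-1,0)
    reg=(x>.3)&(x<.66)&(y>-.3)&(y<.35)&(z>zmin)&(z<zmax)
    k,l,st,ce=cv2.connectedComponentsWithStats(reg.astype(np.uint8))
    for i in range(1,k):
        if mn<st[i,4]:
            q=P[l==i]; a,b=np.percentile(q,1,axis=0),np.percentile(q,99,axis=0)
            t=q[q[:,2]>b[2]-.012]
            print(ce[i].round(),st[i,4],a.round(3),b.round(3),"c",((a+b)/2).round(4)[:2],"top",((t.min(0)+t.max(0))/2)[:2].round(4))
    return p,P
E
python3 - <<'E'
from h import *
s=state();print(s["tool_pos"],s["tool_rot"])
p,P=blobs("wrist"); save("w1",p)
w=(p.min(-1)>150)&(P[...,2]<.01)&(P[...,0]>.3)&(P[...,0]<.65)
k,l,st,ce=cv2.connectedComponentsWithStats(w.astype(np.uint8))
for i in range(1,k):
    if 60<st[i,4]: print("spot",ce[i].round(),st[i,4],P[l==i].mean(0).round(4))
E
```

```text
[0.58746903 0.1480097  0.21727983] [-5.10859849e-04 -1.54021769e-03  9.99998672e-01  1.48919323e-04]
[156.  45.] 2565 [ 0.437 -0.025  0.014] [0.469 0.007 0.083] c [ 0.4528 -0.009 ] top [ 0.4527 -0.0092]
[312.  82.] 458 [0.465 0.119 0.012] [0.501 0.154 0.03 ] c [0.4833 0.1367] top [0.4828 0.1367]
[224. 124.] 1579 [0.507 0.033 0.016] [0.54  0.066 0.083] c [0.5235 0.0498] top [0.5237 0.0495]
[168. 181.] 1817 [ 0.567 -0.034  0.014] [ 0.599 -0.001  0.083] c [ 0.5834 -0.0173] top [ 0.5836 -0.0175]
[311. 188.] 1361 [0.573 0.116 0.017] [0.608 0.155 0.078] c [0.5907 0.1356] top [0.5939 0.1352]
[120. 239.] 815 [ 0.653 -0.134  0.012] [ 0.66  -0.058  0.062] c [ 0.6565 -0.0957] top [ 0.6565 -0.1   ]
spot [454.  72.] 1105 [0.4677 0.2976 0.0036]
spot [57. 76.] 1034 [ 0.4735 -0.1554  0.0036]
spot [313.  86.] 505 [0.4826 0.136  0.0032]
spot [433. 140.] 920 [0.5442 0.2821 0.0037]
spot [ 62. 144.] 863 [ 0.5502 -0.1694  0.0036]
```

View pics/w1.png

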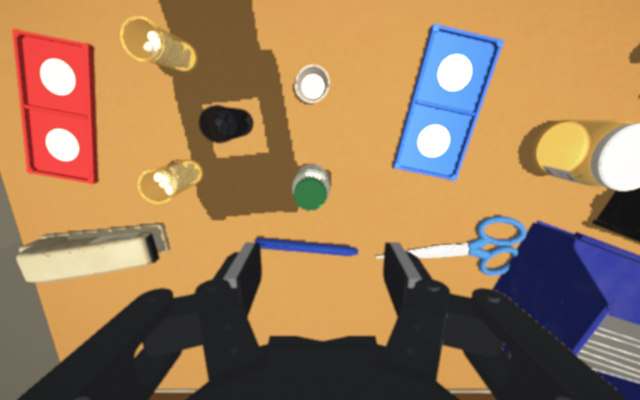

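The wrist view shows the bottle at (311,188), cup (312,85), vials at (156,45) and (168,181), blue spots (454,72) and (433,140), red spots (57,76) and (62,144). All agree with the other cameras. Descending on the bottle.

Call:
jog_arm(targets=[[[-0.22,-0.5,1.2],[0,0,0],75],[[-0.22,-0.5,3],[0,0,0],75],[[-0.22,-0.5,5],[0,0,0],75],[[-0.22,-0.5,7],[0,0,0],75],[[-0.22,-0.5,8.1],[0,0,0],75],[[-0.22,-0.5,8.1],[0,0,0],75],[[-0.22,-0.5,8.1],[0,0,0],75],[[-0.22,-0.5,8.1],[0,0,0],75]])

```text
time: 2.58
tool_pos: [0.5951, 0.1357, 0.0177]
tool_rot: [0.002, -0.002, 1.0, 0.0]
contact_force: [1.1, -0.9, -0.3]
gripper_width: 0.75
grasp_force: 0.0
```

Call:
jog_arm(targets=[[[0,0,0],[0,0,0],30],[[0,0,0],[0,0,0],30],[[0,0,0],[0,0,0],30],[[0,0,0],[0,0,0],30],[[0,0,0],[0,0,0],30],[[0,0,0],[0,0,0],30]])

```text
time: 3.32
tool_pos: [0.5949, 0.1354, 0.017]
tool_rot: [0.001, -0.001, 1.0, 0.0]
contact_force: [-0.2, 0.9, 6.8]
gripper_width: 0.474
grasp_force: 61.0
```

Call:
jog_arm(targets=[[[0,0,-0.8],[0,0,0],30],[[0,0,-2],[0,0,0],30],[[0.4,1.2,-2.4],[0,0,0],30],[[0.9,2.7,-2.4],[0,0,0],30],[[1.4,4.2,-2.4],[0,0,0],30],[[1.8,5.4,-2.4],[0,0,0],30],[[1.96,5.86,-2.4],[0,0,0],30],[[1.96,5.86,-2.4],[0,0,0],30]])

```text
time: 4.32
tool_pos: [0.544, 0.2816, 0.0755]
tool_rot: [0.0, -0.002, 1.0, -0.0]
contact_force: [-0.7, 1.0, -0.7]
gripper_width: 0.476
grasp_force: 60.6
```

Call:
jog_arm(targets=[[[0,0,0.6],[0,0,0],30],[[0,0,1.3],[0,0,0],30],[[0,0,1.8],[0,0,0],30],[[0,0,2.1],[0,0,0],30],[[0,0,2.2],[0,0,0],30],[[0,0,2.2],[0,0,0],30],[[0,0,2.2],[0,0,0],30]])

```text
time: 5.2
tool_pos: [0.5445, 0.2818, 0.0206]
tool_rot: [0.001, -0.002, 1.0, 0.0]
contact_force: [0.8, -0.5, -0.5]
gripper_width: 0.474
grasp_force: 60.7
```

Call:
jog_arm(targets=[[[0,0,0.05],[0,0,0],55],[[0,0,0.05],[0,0,0],65],[[0,0,0.05],[0,0,0],70],[[0,0,0.05],[0,0,0],75],[[0,0,-1.5],[0,0,0],75],[[0,0,-3.5],[0,0,0],75],[[0,0,-5.5],[0,0,0],75],[[0,0,-6],[0,0,0],75]])

```text
time: 6.2
tool_pos: [0.5464, 0.2824, 0.1754]
tool_rot: [0.004, -0.002, 1.0, 0.001]
contact_force: [-0.3, -0.2, 0.9]
gripper_width: 0.751
grasp_force: 0.0
```

Call:
jog_arm(targets=[[[1.8,-4,0],[0,0,0],70],[[3.6,-8,0],[0,0,0],70],[[3.6,-10.6,0],[0,0,0],70],[[3.65,-11.6,0],[0,0,0],70],[[3.65,-11.6,0],[0,0,0],70],[[3.65,-11.6,0],[0,0,0],70],[[3.65,-11.6,0],[0,0,0],70],[[3.65,-11.6,0],[0,0,0],70]])

```text
time: 7.2
tool_pos: [0.4537, -0.0076, 0.1697]
tool_rot: [-0.0, -0.002, 1.0, 0.0]
contact_force: [-0.3, -0.3, 0.3]
gripper_width: 0.699
grasp_force: 0.0
```

Run:
```python
from h import *
print(state()["tool_pos"])
p,P=blobs("wrist")
print(); blobs("side",mn=40)
```

```text
[ 0.45367684 -0.00761502  0.16974503]
[299.  97.] 1664 [ 0.353 -0.042  0.014] [ 0.385 -0.01   0.083] c [ 0.3689 -0.0258] top [ 0.3689 -0.0259]
[571.  95.] 1334 [0.346 0.197 0.012] [0.369 0.299 0.016] c [0.3574 0.2482] top [0.3565 0.2497]
[385. 112.] 1921 [0.363 0.026 0.017] [0.394 0.058 0.083] c [0.3786 0.0418] top [0.3785 0.0421]
[321. 197.] 1669 [ 0.436 -0.025  0.016] [0.468 0.006 0.083] c [ 0.4518 -0.0095] top [ 0.4519 -0.0095]
[461. 217.] 674 [0.465 0.119 0.012] [0.501 0.154 0.03 ] c [0.483  0.1363] top [0.4832 0.1363]
[372. 261.] 1039 [0.507 0.032 0.013] [0.54  0.058 0.083] c [0.5233 0.045 ] top [0.5236 0.0401]
[598. 279.] 3384 [0.523 0.26  0.013] [0.56 0.29 0.08] c [0.5414 0.2748] top [0.5437 0.2774]
[313. 312.] 1730 [ 0.567 -0.034  0.013] [ 0.599 -0.002  0.083] c [ 0.5831 -0.0178] top [ 0.5827 -0.0182]

[299. 161.] 93 [ 0.652 -0.132  0.012] [ 0.66  -0.056  0.062] c [ 0.6559 -0.094 ] top [ 0.656  -0.0952]
[315. 173.] 267 [ 0.567 -0.035  0.013] [0.598 0.    0.084] c [ 0.5826 -0.0173] top [ 0.5831 -0.0177]
[358. 181.] 285 [ 0.436 -0.028  0.014] [0.467 0.009 0.084] c [ 0.4512 -0.0094] top [ 0.4514 -0.0097]
[384. 188.] 538 [ 0.352 -0.044  0.013] [0.394 0.06  0.084] c [0.3733 0.0083] top [0.3734 0.0082]
[329. 188.] 298 [0.506 0.03  0.013] [0.537 0.067 0.085] c [0.5219 0.0487] top [0.5227 0.0483]
[336. 216.] 130 [0.466 0.118 0.012] [0.5   0.153 0.032] c [0.4831 0.1355] top [0.4822 0.1362]
[297. 242.] 486 [0.523 0.268 0.012] [0.562 0.303 0.082] c [0.5425 0.2852] top [0.5433 0.2828]
[374. 257.] 280 [0.338 0.197 0.012] [0.369 0.339 0.017] c [0.3534 0.268 ] top [0.3531 0.2686]
```

The bottle stands on its spot. Descending on the near vial.

Call:
jog_arm(targets=[[[0.07,-0.08,1],[0,0,0],70],[[0.07,-0.08,2.2],[0,0,0],70],[[0.07,-0.08,3.5],[0,0,0],70],[[0.07,-0.08,4.8],[0,0,0],70],[[0.07,-0.08,5.5],[0,0,0],70],[[0.07,-0.08,5.5],[0,0,0],70],[[0.07,-0.08,5.5],[0,0,0],70],[[0.07,-0.08,5.5],[0,0,0],60]])

```text
time: 8.3
tool_pos: [0.453, -0.0107, 0.034]
tool_rot: [0.001, -0.002, 1.0, -0.0]
contact_force: [0.2, -0.3, -0.0]
gripper_width: 0.599
grasp_force: 0.0
```

Call:
jog_arm(targets=[[[0,0,0],[0,0,0],50],[[0,0,0],[0,0,0],44],[[0,0,0],[0,0,0],38],[[0,0,0],[0,0,0],25],[[0,0,0],[0,0,0],25],[[0,0,0],[0,0,0],25]])

```text
time: 9.05
tool_pos: [0.4523, -0.0107, 0.0332]
tool_rot: [0.0, -0.002, 1.0, 0.0]
contact_force: [-1.2, 2.0, 6.1]
gripper_width: 0.39
grasp_force: 59.0
```

Call:
jog_arm(targets=[[[0,0,-0.4],[0,0,0],25],[[0,0,-1.2],[0,0,0],25],[[0,0,-2.2],[0,0,0],25],[[0,0,-3.2],[0,0,0],25],[[0,0,-4],[0,0,0],25],[[0,0.5,-4.2],[0,0,0],25],[[0,1.4,-4.2],[0,0,0],25],[[-0.1,2.6,-4.2],[0,0,0],25]])

```text
time: 10.05
tool_pos: [0.4534, 0.0552, 0.1367]
tool_rot: [-0.001, -0.001, 1.0, -0.0]
contact_force: [0.1, -0.1, -1.4]
gripper_width: 0.39
grasp_force: 59.4
```

Call:
jog_arm(targets=[[[-0.1,1.3,0],[0,0,0],25],[[-0.2,2.6,0],[0,0,0],25],[[-0.3,3.9,0],[0,0,0],25],[[-0.4,5.2,0],[0,0,0],25],[[-0.5,6.5,0],[0,0,0],25],[[-0.5,7.8,0],[0,0,0],25],[[-0.5,8.9,0],[0,0,0],25],[[-0.5,9.5,0],[0,0,0],25]])

```text
time: 11.05
tool_pos: [0.4649, 0.2931, 0.1365]
tool_rot: [-0.001, -0.002, 1.0, -0.0]
contact_force: [0.6, 0.2, -0.8]
gripper_width: 0.391
grasp_force: 59.4
```

Call:
jog_arm(targets=[[[0,0.2,0.4],[0,0,0],25],[[0,0.2,1],[0,0,0],25],[[0,0.2,1.7],[0,0,0],25],[[0,0.2,2.4],[0,0,0],25],[[0,0.2,3],[0,0,0],25],[[0,0.2,3],[0,0,0],25],[[0,0.2,3],[0,0,0],25],[[0,0.2,3],[0,0,0],25]])

```text
time: 12.05
tool_pos: [0.4667, 0.2971, 0.0637]
tool_rot: [0.001, -0.002, 1.0, 0.0]
contact_force: [-0.7, 0.2, 0.3]
gripper_width: 0.392
grasp_force: 59.4
```

Call:
jog_arm(targets=[[[-0.05,0,0.4],[0,0,0],25],[[-0.05,0,0.8],[0,0,0],25],[[-0.05,0,1.06],[0,0,0],25],[[-0.05,0,1.06],[0,0,0],25],[[-0.05,0,1.06],[0,0,0],25],[[-0.05,0,1.06],[0,0,0],25]])

```text
time: 12.8
tool_pos: [0.4674, 0.2968, 0.0362]
tool_rot: [0.0, -0.002, 1.0, 0.0]
contact_force: [0.6, -0.2, 1.9]
gripper_width: 0.388
grasp_force: 59.5
```

Call:
jog_arm(targets=[[[0,0,0],[0,0,0],44],[[0,0,0],[0,0,0],52],[[0,0,0],[0,0,0],60],[[0,0,0],[0,0,0],65],[[0,0,-1],[0,0,0],65],[[0,0,-2.5],[0,0,0],65],[[0,0,-4.2],[0,0,0],65],[[0,0,-5.2],[0,0,0],65]])

```text
time: 13.8
tool_pos: [0.4681, 0.2972, 0.169]
tool_rot: [0.002, -0.002, 1.0, 0.001]
contact_force: [-0.2, -0.2, -0.9]
gripper_width: 0.65
grasp_force: 0.0
```

Call:
jog_arm(targets=[[[-0.2,-2,-0.1],[0,0,0],65],[[-0.5,-4,-0.1],[0,0,0],65],[[-0.6,-6,-0.1],[0,0,0],65],[[-0.6,-6.42,-0.1],[0,0,0],65],[[-0.6,-6.42,-0.1],[0,0,0],65],[[-0.6,-6.42,-0.1],[0,0,0],65]])

```text
time: 14.55
tool_pos: [0.4827, 0.1373, 0.1687]
tool_rot: [-0.0, -0.002, 1.0, 0.0]
contact_force: [-0.6, 0.6, -0.2]
gripper_width: 0.65
grasp_force: 0.0
```

Run:
```python
from h import *
print(state()["tool_pos"])
p,P=blobs("wrist"); save("w2",p)
```

```text
[0.48267007 0.13732728 0.1686986 ]
[118.  59.] 3861 [ 0.353 -0.042  0.014] [ 0.385 -0.009  0.083] c [ 0.369  -0.0255] top [ 0.369  -0.0259]
[423.  61.] 1439 [0.346 0.198 0.012] [0.37  0.29  0.016] c [0.3576 0.2436] top [0.3566 0.2447]
[204.  73.] 2801 [0.363 0.027 0.015] [0.395 0.059 0.083] c [0.379 0.043] top [0.3788 0.0428]
[503. 182.] 2876 [0.451 0.28  0.014] [0.483 0.313 0.086] c [0.467  0.2969] top [0.4674 0.2968]
[322. 194.] 465 [0.465 0.119 0.012] [0.501 0.154 0.03 ] c [0.4827 0.1365] top [0.4827 0.1365]
[230. 238.] 2037 [0.507 0.033 0.013] [0.539 0.066 0.083] c [0.523  0.0496] top [0.523  0.0495]
[466. 254.] 2708 [0.523 0.26  0.014] [0.558 0.296 0.08 ] c [0.5404 0.2779] top [0.5438 0.2805]
[178. 277.] 1095 [ 0.567 -0.033  0.013] [ 0.59  -0.001  0.082] c [ 0.5784 -0.0171] top [ 0.5733 -0.024 ]
[ 84. 345.] 146 [ 0.658 -0.139  0.03 ] [ 0.66  -0.123  0.062] c [ 0.6589 -0.1309] top [ 0.6588 -0.1317]
```

View pics/w2.png

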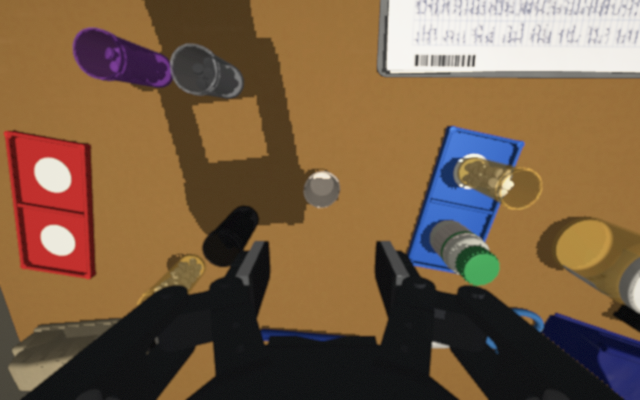

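The vial is upright on the blue spot (near 470,172) and the bottle on the other (445,240). The cup is at (322,190), midway between the fingers. Descending.

Call:
jog_arm(targets=[[[0,-0.04,1.5],[0,0,0],65],[[0,-0.04,3],[0,0,0],65],[[0,-0.04,4.5],[0,0,0],65],[[0,-0.04,5.8],[0,0,0],65],[[0,-0.04,6.5],[0,0,0],65],[[0,-0.04,6.5],[0,0,0],65],[[0,-0.04,6.5],[0,0,0],60]])

```text
time: 15.48
tool_pos: [0.484, 0.1358, 0.0076]
tool_rot: [0.001, -0.002, 1.0, 0.0]
contact_force: [0.7, 0.6, -0.3]
gripper_width: 0.599
grasp_force: 0.0
```

Call:
jog_arm(targets=[[[0,0,0],[0,0,0],52],[[0,0,0],[0,0,0],46],[[0,0,0],[0,0,0],42],[[0,0,0],[0,0,0],36],[[0,0,0],[0,0,0],30],[[0,0,0],[0,0,0],30]])

```text
time: 16.23
tool_pos: [0.4835, 0.1355, 0.0075]
tool_rot: [0.001, -0.001, 1.0, 0.0]
contact_force: [-2.0, 0.2, 5.9]
gripper_width: 0.39
grasp_force: 58.9
```

Call:
jog_arm(targets=[[[0,0,-0.5],[0,0,0],30],[[0,0,-1.5],[0,0,0],30],[[0,0,-2.7],[0,0,0],30],[[0,0,-3.9],[0,0,0],30],[[0,0,-4.6],[0,0,0],30],[[0,-0.8,-4.8],[0,0,0],30],[[0.1,-2,-4.8],[0,0,0],30],[[0.1,-3.4,-4.8],[0,0,0],30]])

```text
time: 17.23
tool_pos: [0.48, 0.0498, 0.1261]
tool_rot: [-0.0, -0.002, 1.0, -0.0]
contact_force: [-0.5, -0.8, 0.6]
gripper_width: 0.386
grasp_force: 59.5
```

Call:
jog_arm(targets=[[[0.1,-1.4,0],[0,0,0],30],[[0.1,-2.8,0],[0,0,0],30],[[0.2,-4.2,0],[0,0,0],30],[[0.2,-5.6,0],[0,0,0],30],[[0.26,-6.9,0],[0,0,0],30],[[0.26,-7.9,0],[0,0,0],30],[[0.26,-8.25,0],[0,0,0],30],[[0.26,-8.25,0],[0,0,0],30]])

```text
time: 18.23
tool_pos: [0.4744, -0.1558, 0.126]
tool_rot: [-0.0, -0.001, 1.0, 0.0]
contact_force: [-0.6, 0.5, 0.2]
gripper_width: 0.386
grasp_force: 59.5
```

Call:
jog_arm(targets=[[[0,0,0.6],[0,0,0],30],[[0,0,1.4],[0,0,0],30],[[0,0,2.3],[0,0,0],30],[[0,0,3.2],[0,0,0],30],[[0,0,3.8],[0,0,0],30],[[0,0,3.8],[0,0,0],30],[[0,0,3.8],[0,0,0],30]])

```text
time: 19.1
tool_pos: [0.4752, -0.156, 0.0318]
tool_rot: [0.0, -0.002, 1.0, -0.0]
contact_force: [1.0, 0.5, 0.4]
gripper_width: 0.387
grasp_force: 59.5
```

Call:
jog_arm(targets=[[[0.04,0,0.4],[0,0,0],30],[[0.04,0,0.7],[0,0,0],30],[[0.04,0,0.82],[0,0,0],30],[[0.04,0,0.82],[0,0,0],30],[[0.04,0,0.82],[0,0,0],30],[[0.04,0,0.82],[0,0,0],30]])

```text
time: 19.85
tool_pos: [0.4736, -0.1559, 0.0106]
tool_rot: [0.0, -0.002, 1.0, -0.0]
contact_force: [-0.4, 0.3, 0.2]
gripper_width: 0.385
grasp_force: 59.7
```

Call:
jog_arm(targets=[[[0,0,0],[0,0,0],42],[[0,0,0],[0,0,0],47],[[0,0,0],[0,0,0],52],[[0,0,0],[0,0,0],52],[[0,0,-0.6],[0,0,0],52],[[0,0,-2],[0,0,0],52],[[0,0,-4],[0,0,0],70],[[0,0,-6.2],[0,0,0],70]])

```text
time: 20.85
tool_pos: [0.4732, -0.1557, 0.1678]
tool_rot: [-0.0, -0.002, 1.0, 0.0]
contact_force: [1.9, 0.2, 0.2]
gripper_width: 0.698
grasp_force: 0.0
```

Call:
jog_arm(targets=[[[-2,2.6,0],[0,0,0],70],[[-4.3,5.54,0],[0,0,0],70],[[-4.3,5.54,0],[0,0,0],70],[[-4.3,5.54,0],[0,0,0],70],[[-4.3,5.54,0],[0,0,0],70]])

```text
time: 21.48
tool_pos: [0.5806, -0.0172, 0.1663]
tool_rot: [0.0, -0.002, 1.0, -0.0]
contact_force: [-1.1, 0.1, 0.3]
gripper_width: 0.701
grasp_force: 0.0
```

Run:
```python
from h import *
print(state()["tool_pos"])
p,P=blobs("wrist"); save("w3",p)
```

```text
[ 0.58057437 -0.017221    0.16628875]
[165.  73.] 1046 [ 0.456 -0.174  0.012] [ 0.491 -0.139  0.033] c [ 0.4734 -0.1562] top [ 0.4734 -0.156 ]
[403. 134.] 2064 [0.507 0.032 0.017] [0.539 0.065 0.083] c [0.5233 0.0484] top [0.5236 0.0488]
[620. 155.] 1759 [0.524 0.259 0.012] [0.564 0.277 0.055] c [0.5436 0.268 ] top [0.5464 0.2672]
[322. 203.] 1746 [ 0.567 -0.034  0.015] [ 0.6   -0.002  0.083] c [ 0.5832 -0.0181] top [ 0.5835 -0.0181]
[274. 264.] 245 [ 0.653 -0.077  0.029] [ 0.66  -0.058  0.053] c [ 0.6561 -0.0674] top [ 0.6561 -0.0662]
[216. 270.] 243 [ 0.657 -0.136  0.032] [ 0.66  -0.117  0.062] c [ 0.6587 -0.1267] top [ 0.6587 -0.1265]
```

View pics/w3.png

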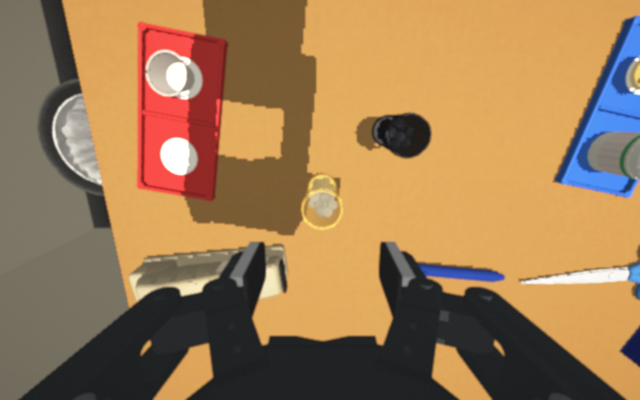

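The cup stands on the red spot at (170,73). The far amber vial is at (322,203), between the fingers. Descending.

Call:
jog_arm(targets=[[[-0.1,-0.04,1],[0,0,0],70],[[-0.1,-0.04,2.2],[0,0,0],70],[[-0.1,-0.04,3.5],[0,0,0],70],[[-0.1,-0.04,4.7],[0,0,0],70],[[-0.1,-0.04,5.35],[0,0,0],70],[[-0.1,-0.04,5.35],[0,0,0],70],[[-0.1,-0.04,5.35],[0,0,0],65],[[-0.1,-0.04,5.35],[0,0,0],60]])

```text
time: 22.52
tool_pos: [0.5844, -0.0183, 0.0337]
tool_rot: [0.001, -0.001, 1.0, -0.0]
contact_force: [0.1, -0.4, 0.7]
gripper_width: 0.603
grasp_force: 0.0
```

Call:
jog_arm(targets=[[[0,0,0],[0,0,0],50],[[0,0,0],[0,0,0],44],[[0,0,0],[0,0,0],38],[[0,0,0],[0,0,0],25],[[0,0,0],[0,0,0],25],[[0,0,0],[0,0,0],25]])

```text
time: 23.28
tool_pos: [0.5836, -0.018, 0.0325]
tool_rot: [0.0, -0.002, 1.0, 0.0]
contact_force: [-0.8, 2.1, 5.9]
gripper_width: 0.392
grasp_force: 59.1
```

Call:
jog_arm(targets=[[[0,0,-0.4],[0,0,0],25],[[0,0,-1.2],[0,0,0],25],[[0,0,-1.9],[0,0,0],25],[[0.1,-0.6,-2.1],[0,0,0],25],[[0.4,-1.8,-2.1],[0,0,0],25],[[0.7,-3.1,-2.1],[0,0,0],25],[[1,-4.4,-2.1],[0,0,0],25],[[1.24,-5.5,-2.1],[0,0,0],25]])

```text
time: 24.28
tool_pos: [0.5518, -0.1577, 0.0846]
tool_rot: [-0.0, -0.001, 1.0, -0.0]
contact_force: [-0.6, -0.3, -0.5]
gripper_width: 0.391
grasp_force: 59.5
```

Call:
jog_arm(targets=[[[0.1,-0.5,0],[0,0,0],25],[[0.1,-0.56,0],[0,0,0],25],[[0.1,-0.56,0.4],[0,0,0],25],[[0.1,-0.56,0.9],[0,0,0],25],[[0.1,-0.56,1.3],[0,0,0],25],[[0.1,-0.56,1.4],[0,0,0],25],[[0.1,-0.56,1.4],[0,0,0],25],[[0.1,-0.56,1.4],[0,0,0],25]])

```text
time: 25.28
tool_pos: [0.5506, -0.1698, 0.05]
tool_rot: [0.0, -0.002, 1.0, -0.0]
contact_force: [0.6, 0.2, -0.5]
gripper_width: 0.387
grasp_force: 59.5
```

Target z ≈ 0.036.

Call:
jog_arm(targets=[[[0,0,0.3],[0,0,0],25],[[0,0,0.5],[0,0,0],25],[[0,0,0.57],[0,0,0],25],[[0,0,0.57],[0,0,0],25],[[0,0,0.57],[0,0,0],25],[[0,0,0.57],[0,0,0],25]])

```text
time: 26.02
tool_pos: [0.5503, -0.1697, 0.0355]
tool_rot: [0.0, -0.002, 1.0, 0.0]
contact_force: [-1.9, 1.3, 4.6]
gripper_width: 0.392
grasp_force: 59.8
```

Call:
jog_arm(targets=[[[0,0,0],[0,0,0],44],[[0,0,0],[0,0,0],52],[[0,0,0],[0,0,0],60],[[0,0,0],[0,0,0],65],[[0,0,-1],[0,0,0],65],[[0,0,-2.5],[0,0,0],65],[[0,0,-4.2],[0,0,0],65],[[0,0,-5.6],[0,0,0],65]])

```text
time: 27.02
tool_pos: [0.5505, -0.1699, 0.1771]
tool_rot: [0.001, -0.002, 1.0, -0.0]
contact_force: [-0.3, 0.6, -0.5]
gripper_width: 0.65
grasp_force: 0.0
```

Call:
jog_arm(targets=[[[0,2,-0.6],[0,0,0],65],[[0,4,-1],[0,0,0],65],[[0,6,-1.4],[0,0,0],65],[[0,7,-1.4],[0,0,0],65],[[0,7,-1.4],[0,0,0],65],[[0,7,-1.4],[0,0,0],65]])

```text
time: 27.78
tool_pos: [0.5496, 0.0048, 0.21]
tool_rot: [-0.0, -0.001, 1.0, -0.0]
contact_force: [-0.7, -1.9, -0.3]
gripper_width: 0.652
grasp_force: 0.0
```

Run:
```python
from h import *
print(state()["tool_pos"])
p,P=blobs("wrist"); p,P=blobs("scene"); save("s4",p)
```

```text
[0.54955756 0.00475232 0.20996441]
[293.   9.] 622 [ 0.372 -0.039  0.013] [ 0.386 -0.01   0.076] c [ 0.379  -0.0246] top [ 0.3841 -0.0254]
[363.  14.] 1058 [0.377 0.026 0.014] [0.396 0.058 0.083] c [0.3865 0.042 ] top [0.3911 0.042 ]
[551.   3.] 454 [0.364 0.198 0.012] [0.371 0.281 0.016] c [0.3673 0.2397] top [0.3676 0.2401]
[607. 107.] 2209 [0.452 0.28  0.013] [0.484 0.31  0.085] c [0.4679 0.2952] top [0.4695 0.2873]
[170. 111.] 677 [ 0.455 -0.173  0.012] [ 0.491 -0.138  0.033] c [ 0.4732 -0.1558] top [ 0.4737 -0.1555]
[367. 163.] 1267 [0.507 0.032 0.015] [0.54  0.065 0.083] c [0.5234 0.0486] top [0.5239 0.049 ]
[579. 180.] 2960 [0.523 0.26  0.013] [0.562 0.295 0.08 ] c [0.5428 0.2772] top [0.5437 0.2802]
[157. 188.] 2037 [ 0.534 -0.185  0.014] [ 0.566 -0.152  0.086] c [ 0.5502 -0.1688] top [ 0.5503 -0.1692]
[216. 273.] 238 [ 0.657 -0.135  0.032] [ 0.66  -0.11   0.062] c [ 0.6582 -0.1223] top [ 0.6582 -0.1237]
[262. 182.] 429 [0.522 0.258 0.014] [0.557 0.293 0.081] c [0.5397 0.2758] top [0.5428 0.2782]
[237. 195.] 415 [0.45  0.279 0.013] [0.484 0.312 0.086] c [0.4673 0.2954] top [0.4671 0.2955]
[421. 207.] 312 [ 0.651 -0.144  0.029] [ 0.66  -0.062  0.065] c [ 0.6556 -0.1031] top [ 0.6565 -0.1098]
[339. 217.] 441 [0.506 0.031 0.013] [0.54  0.063 0.084] c [0.5231 0.0468] top [0.5231 0.0472]
[437. 245.] 547 [ 0.533 -0.187  0.013] [ 0.567 -0.155  0.086] c [ 0.5501 -0.1711] top [ 0.5502 -0.1711]
[230. 243.] 241 [0.336 0.197 0.012] [0.369 0.297 0.017] c [0.3528 0.2467] top [0.3517 0.2474]
[309. 261.] 524 [0.361 0.024 0.014] [0.395 0.057 0.084] c [0.3781 0.0404] top [0.3784 0.0404]
[337. 278.] 563 [ 0.351 -0.044  0.013] [ 0.385 -0.012  0.084] c [ 0.3681 -0.0281] top [ 0.3678 -0.0274]
[417. 275.] 229 [ 0.455 -0.174  0.012] [ 0.512 -0.141  0.034] c [ 0.4833 -0.1575] top [ 0.4722 -0.1573]
```

View pics/s4.png

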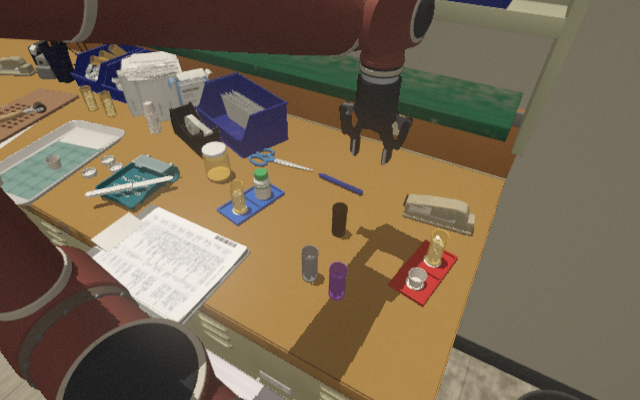

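All four items stand on their spots: blue tray at (240,200) and (262,185), red tray at (417,278) and (437,250). The jar, stapler, marker and decoys haven't moved, and the gripper is clear.

```bash
python3 -c "
from plant import *
print(job_done())"
```

```text
the job is handed in; nothing more can be done
None
```

I made up both kits and handed the job in: the blue tray holds the tablet bottle and one amber vial, the red tray holds the dose cup and the other vial, and all four stood upright on their spots in the last camera check.

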